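# Shorten the rotor stand by one hole and lay the rotor in it

## Task

The rotor stand is set one hole too long for this rotor. Press in the brass spring button and push the square tube in until the button has snapped fully out through the next hole, without ramming the button against the edge of a hole; then lay the rotor from its wooden chock gently into both V supports, midway between them, and let go. Leave the other things on the bench alone.

Things in the scene. Friction and masses are not known exactly. Their poses are not given: they have to be found in the camera images.
- stand: Blue rotor stand, bolted down. Origin on the bench below cradle_mid. x: across the tube to the button's side; y: along the tube from sliding end to fixed end. Square tube, centre line at x = 0, 50 mm above the bench. Two V posts (46 mm wide in x, 10 mm thick, 124 mm high): fixed one at y = +75 mm, sliding one now at y = -105 mm. Both feet are 110 mm wide (x), 10 mm high.
- cradle_mid (a point): Where the centre of the rotor must lie once the stand is one hole shorter: about midway between the two Vs in that setting (each some 75 mm away along y), 115 mm above the bench, straight above the tube's centre line. Fixed to the stand, axes as stand. A 12 mm shaft lies in the open 90 degree Vs with its centre 115 mm above the bench.
- button_tip (a point): Crown of the domed 9 mm brass button, axes as stand. It sits in the fixed inner tube and stands 4 mm out of a 10 mm hole in the outer tube's +x side, 19 mm from its centre. Pressed along -x: 3 N to start, 4.6 N when flush. Held flush, it is tucked under the 1.5 mm wall as the outer tube is pushed along +y, and springs out by itself in the next hole. Standing out, it locks the tube; over 15 N sideways spoils it.
- button (a joint): Travel of the spring button in m: 0 fully out, 0.004 flush with the outside of the tube, about 0.0055 hidden under the tube wall.
- tube (a joint): Travel of the outer tube and sliding end in m, along +y of the stand (shortening): 0 in the present hole, somewhere from 0.024 to 0.036 in the next: the holes were drilled to suit the shop's rotors, unevenly, and differ each time. 0.5 mm of play either way in a hole. Sliding takes about 6 N, some 7 N more at first to tuck the button under. Nothing pushes it back.
- tube_v (a point): On the sliding V post, moving with the outer tube: the centre of a seated shaft there, 115 mm above the bench, axes as stand. The aluminium outer tube is 30 mm square and reaches 120 mm from here towards +y. Of its four unevenly spaced 10 mm holes, in the +x side, the one with the button lies 85 mm from here, the next 49 to 61 mm from here. It can be gripped across x from above, also over the button.
- rotor_centre (a point): Centre of the motor rotor, lying level in a wooden chock, 43 mm above the bench. y along its shaft, x across. Dark core 46 mm diameter, 56 mm long; 12 mm shaft, 166 mm long over all; a 28 mm bearing 48 to 57 mm from the centre at each end; about 0.75 kg; both ends alike. The chock's rails reach 22 mm above the bench and 19 mm either side of the shaft; its 90 mm wide board is 8 mm high.
- end_cover: Grey cast motor end cover lying flat, 124 mm diameter, 34 mm high: leave alone. Origin at the centre of its underside.
- grease_tin: Red grease tin with a pale metal lid, 68 mm diameter, 62 mm high: leave alone. Origin at the centre of its underside.
- screwdriver: Screwdriver with a yellow handle, 200 mm long, lying flat: leave alone. Origin on the bench below the middle of its length.
Mind the look-alikes: they are no part of the job. There is more than one size of the part that bears rotor_centre; the job needs the middle-sized.

How it is judged:
By the outcome, as a careful person would: the job done as asked, in the order asked, and still so for the second after the job is handed in, with the robot touching nothing.
It also fails if it takes over 58 s, if anything falls off the work surface, if the arm or the gripper's body presses on something with over 40 N, if the wrist force passes 120 N, or if a joint passes its speed limit or range.

## Robot

A 6-joint arm with a two-finger parallel gripper is mounted at the origin on the work surface. World frame = base frame: x ahead of the robot, y to its left, z up, the work surface at z = 0. Lengths are in m, angles in rad, forces in N, time in s.
With the tool pointing down it reaches from about 0.35 to 0.95 m from the base axis. Payload 17.4 kg.
Tool frame: the origin (TCP) lies between the finger pads; the fingertips stand 19 mm ahead of it and the grasp point (between the pads) is the TCP; z points along the fingers, y is the direction in which the jaws open and shut (so a half turn about z gives the same grasp; the last joint's range is limited). The gripper opens to 93 mm and grips with 3 to 60 N. Pads are 15 mm wide; open, the fingers measure 128 mm over their backs; the gripper's body (75 mm by 188 mm) begins 65 mm behind the grasp point.
Start: joints at [1.183, 0.116, 1.442, -0, 1.584, -0.038], TCP at [0.231, 0.634, 0.238] pointing down, gripper open.
Joint ranges: [-2.83, 2.83], [-0.83, 2.19], [0.07, 2.5], [-1.14, 4.28], [0.01, 3], [-2.97, 2.97]. Speed limits (rad/s): [1.89, 1.89, 2.22, 3.14, 3.14, 3.14].

## Interface

Orientations are given as a rotation vector (axis times angle).
In Python, from plant import bot gives the robot as it stands.
- The arm moves only by the shell command python3 -m inch 'ROWS'. ROWS is JSON, one flat list of numbers, 5 for each row, row after row: the finger opening in m, from 0 to 0.093, then the shift along the tool's x, y, z in m, then the turn about the tool's z in degrees. A call has 1 to 20 rows; each row is the pose to reach, as a shift and turn from the pose measured when the call began, along the tool's axes at that moment; what a row does not reach only later rows make up. A row lasts 1/8 s, in which the tool goes at most 62.5 mm and 10.7 degrees, less where a joint would pass 70% of its speed; a pose out of reach is approached as far as the arm can. A call with a gripper value outside its range is refused whole. The fingers move at their own pace and stop on an object; the grip force is fixed at half the most. Time passes only in rows, so rows that repeat a pose let the fingers close. It gives the time, the measured TCP pose, the force and the opening at its end, in the units of the state.
- bot.read_state(): the state, without advancing time (a new reading comes with each control period).
- bot.read_camera(name): name is "scene" or "side" or "wrist"; returns the picture (384x512x3 uint8, blue, green, red); there is no depth.
- bot.camera_model(name): a dict with "camera_matrix" (3x3 intrinsics, pixels), "distortion" ([k1, k2, p1, p2, k3] as OpenCV has them; the pictures are not rectified), "xyz" and "attitude" of the camera in the world. Camera axes: x right, y down, z forward; pixel columns grow to the right and rows downward; lengths in m; the calibration is good to about 2 mm. A picture is of the moment at which its call begins: read the wrist's pose just before it. camera_model takes no time and is no camera call; for the wrist camera it gives the pose at the moment of the call.
- bot.hand_in(): hands the job in, once; it reports no verdict.
The state is a dict: "time_s": time; "q": joint angles; "joint_vel": joint speeds; "effort": joint torques, N m; "position": TCP position; "eef_rot": TCP orientation; "force": force on the tool from outside, world axes, zero at the start; "moment": the same for the moment, N m; "finger_gap": opening from 0.0 (shut) to 1.0 (fully open).
Only numpy, scipy, OpenCV 4.12 (cv2) and the standard library are available. Lean on these libraries where they do the work, as an engineer would, in place of code of your own. Each camera call takes 0.05 s, during which the arm holds its last target.

## Working session

There is one attempt and no reset: what is moved stays moved. The work goes in short steps, Python scripts to look and compute and a shell command to move; the robot and the scene stay as the last step left them, time stands still between calls to the robot, and variables do not carry over. Pictures are saved under pics/ and viewed, and the job is handed in when it is done.

```bash
ls; mkdir -p pics; python3 - <<'E'
from plant import bot
import cv2,json
s=bot.read_state();print(s)
for n in("scene","side","wrist"):
    m=bot.camera_model(n);print(n,m)
    cv2.imwrite(f"pics/{n}0.png",bot.read_camera(n))
E
```

```text
pics
{'time_s': 0.0, 'q': array([ 1.18322759e+00,  1.16489147e-01,  1.44226998e+00, -1.42188215e-05,
        1.58397588e+00, -3.78010988e-02]), 'joint_vel': array([-2.16694705e-03, -7.77274126e-04, -3.43222050e-04,  1.62549272e-04,
       -1.21847588e-03,  4.05268124e-05]), 'effort': array([-5.56809304e-03, -7.21260953e+01, -6.22598791e+01,  7.75196683e-02,
        2.41699879e-02, -7.50754134e-05]), 'position': array([0.23125424, 0.63396075, 0.2369001 ]), 'eef_rot': array([-5.46578078e-01, -3.09344888e+00,  1.75856142e-03]), 'force': array([-0.33404186,  0.68065688, -0.29016004]), 'moment': array([-0.01681408,  0.02340492,  0.02517215]), 'finger_gap': 1.0002683231172425}
scene {'camera_matrix': array([[481.98361104,   0.        , 258.16951193],
       [  0.        , 481.98361104, 195.72617892],
       [  0.        ,   0.        ,   1.        ]]), 'distortion': array([-0.05638753,  0.        ,  0.        ,  0.        ,  0.        ]), 'xyz': array([1.00330687, 0.68134855, 0.91084537]), 'attitude': array([-0.81677663, -2.58745911,  1.08918768])}
side {'camera_matrix': array([[350.72516036,   0.        , 251.61123651],
       [  0.        , 350.72516036, 190.38983074],
       [  0.        ,   0.        ,   1.        ]]), 'distortion': array([-0.05103678,  0.        ,  0.        ,  0.        ,  0.        ]), 'xyz': array([ 0.33137301, -0.70567989,  0.62286245]), 'attitude': array([-2.19797064,  0.38074214, -0.18184078])}
wrist {'camera_matrix': array([[297.9624228 ,   0.        , 257.05195426],
       [  0.        , 297.9624228 , 190.04767544],
       [  0.        ,   0.        ,   1.        ]]), 'distortion': array([-0.01186479,  0.        ,  0.        ,  0.        ,  0.        ]), 'xyz': array([0.15263801, 0.66261049, 0.38529821]), 'attitude': array([2.35998464, 1.65213249, 0.25091238])}
```

View pics/scene0.png

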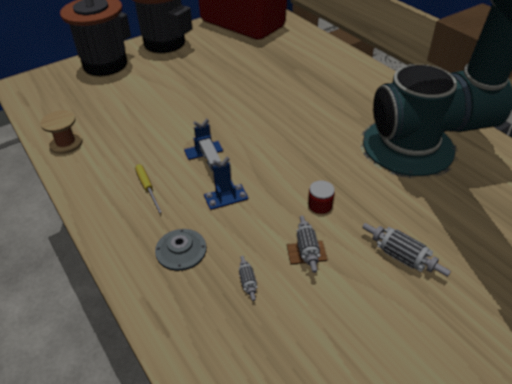

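View pics/side0.png

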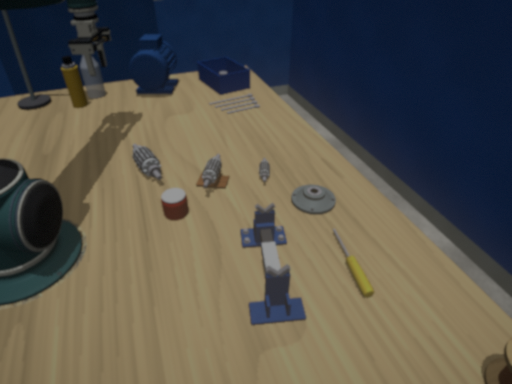

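View pics/wrist0.png

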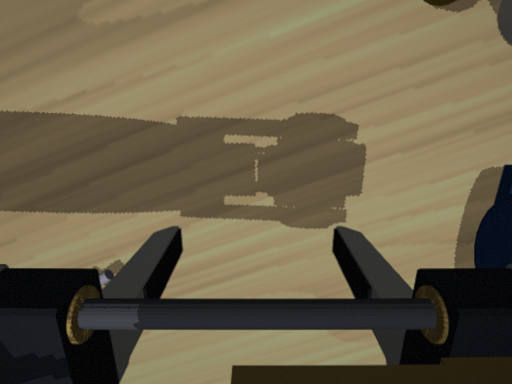

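The scene picture shows three rotors: small at (248,278), one in a brown chock at (308,245) and large at (405,250). The middle one fits: it's the middle size and lies in the wooden chock. The stand is at about (215,170). I'll enlarge these to confirm.

```bash
cat > h.py <<'E'
import numpy as np,cv2
from scipy.spatial.transform import Rotation as R
from plant import bot
def ray(m,px):
    px=np.array(px,float).reshape(-1,1,2)
    u=cv2.undistortPoints(px,m["camera_matrix"],m["distortion"]).reshape(-1,2)
    d=np.c_[u,np.ones(len(u))]@R.from_rotvec(m["attitude"]).as_matrix().T
    return m["xyz"],d/np.linalg.norm(d,axis=1)[:,None]
def plane(m,px,z):
    o,d=ray(m,px); return o+d*((z-o[2])/d[:,2])[:,None]
def proj(m,P):
    Rm=R.from_rotvec(m["attitude"]).as_matrix()
    P=np.atleast_2d(P).astype(float)
    return cv2.projectPoints(P,cv2.Rodrigues(Rm.T)[0],-Rm.T@m["xyz"],m["camera_matrix"],m["distortion"])[0].reshape(-1,2)
def tri(m1,p1,m2,p2):
    o1,d1=ray(m1,p1);o2,d2=ray(m2,p2);d1=d1[0];d2=d2[0]
    t=np.linalg.lstsq(np.c_[d1,-d2],o2-o1,rcond=None)[0]
    a=o1+t[0]*d1;b=o2+t[1]*d2
    return (a+b)/2,np.linalg.norm(a-b)
def crop(im,x0,y0,x1,y1,k,fn):
    cv2.imwrite(fn,cv2.resize(im[y0:y1,x0:x1],None,fx=k,fy=k,interpolation=cv2.INTER_CUBIC))
E
python3 - <<'E'
from h import *
s=cv2.imread("pics/scene0.png");d=cv2.imread("pics/side0.png")
crop(s,175,110,275,215,7,"pics/c1.png" ) if 0 else crop(s,175,110,275,210,6,"pics/c1.png")
crop(d,230,195,320,330,4,"pics/c2.png")
crop(s,230,170,460,310,3,"pics/c3.png")
E
```

```text
(no output)
```

View pics/c1.png

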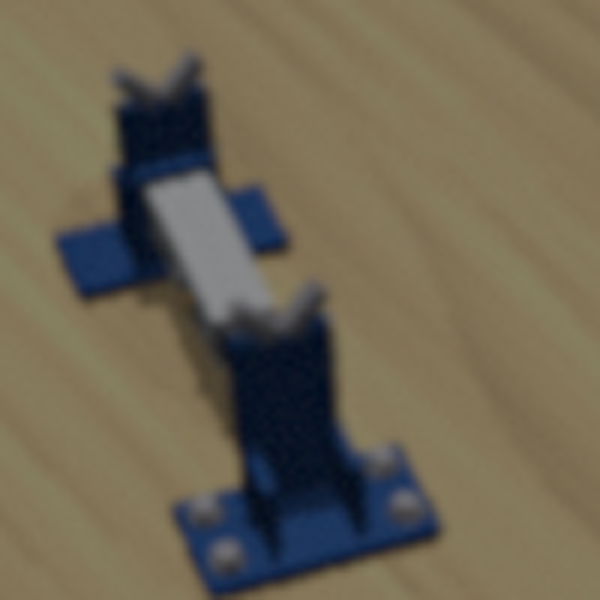

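View pics/c2.png

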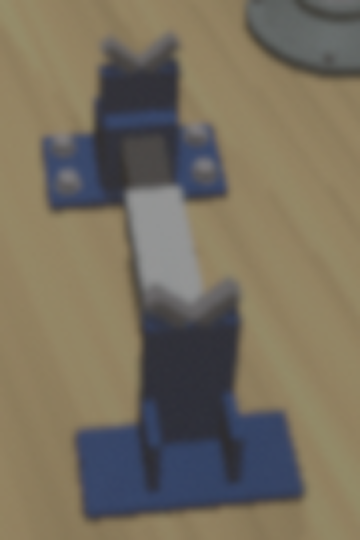

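View pics/c3.png

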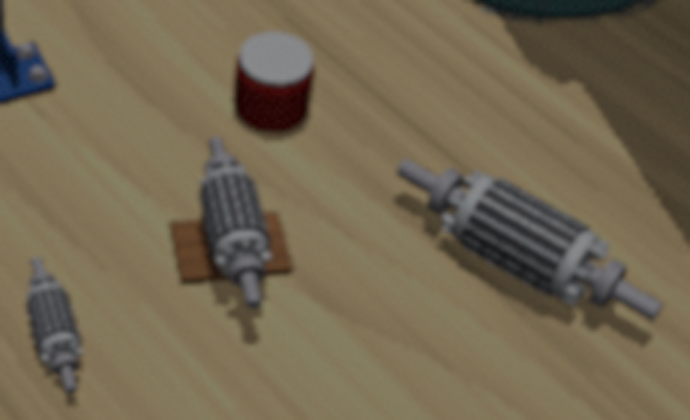

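```bash
python3 - <<'E'
from h import *
ms=bot.camera_model("scene");md=bot.camera_model("side")
c1=lambda x,y:np.array([175+x/6,110+y/6]); c2=lambda x,y:np.array([230+x/4,195+y/4]); c3=lambda x,y:np.array([230+x/3,170+y/3])
print("bolts scene",plane(ms,[c1(206,508),c1(227,555),c1(405,503),c1(384,460)],.012))
print("bolts side",plane(md,[c2(63,145),c2(68,182),c2(205,170),c2(195,133)],.012))
print("slide foot scene",plane(ms,[c1(60,240),c1(85,295),c1(285,243),c1(262,190)],.010))
print("slide foot side",plane(md,[c2(78,432),c2(87,514),c2(302,492),c2(282,412)],.010))
# V tips
print("fixV scene",plane(ms,[c1(228,300),c1(322,290)],.124)); print("fixV side",plane(md,[c2(105,44),c2(176,42)],.124))
print("slV scene",plane(ms,[c1(118,75),c1(192,60)],.124)); print("slV side",plane(md,[c2(148,292),c2(238,288)],.124))
print("rotor ends scene",plane(ms,[c3(217,148),c3(251,298)],.043))
print("rotor ends side",plane(md,[(217,157),(208,192)],.043))
E
```

```text
bolts scene [[ 0.59895528 -0.15460497  0.012     ]
 [ 0.60643213 -0.12387921  0.012     ]
 [ 0.52508572 -0.10574508  0.012     ]
 [ 0.5175288  -0.1344754   0.012     ]]
bolts side [[ 0.52574657 -0.10590932  0.012     ]
 [ 0.51830555 -0.13717768  0.012     ]
 [ 0.60016142 -0.15588686  0.012     ]
 [ 0.60716756 -0.12381627  0.012     ]]
slide foot scene [[ 0.56062544 -0.36174357  0.01      ]
 [ 0.57089427 -0.31749019  0.01      ]
 [ 0.47151669 -0.29456966  0.01      ]
 [ 0.45885888 -0.33713258  0.01      ]]
slide foot side [[ 0.46636258 -0.30408963  0.01      ]
 [ 0.45516482 -0.34929791  0.01      ]
 [ 0.55811239 -0.3737824   0.01      ]
 [ 0.56908895 -0.32838945  0.01      ]]
fixV scene [[ 0.57814833 -0.15291072  0.124     ]
 [ 0.5425404  -0.13530055  0.124     ]]
fixV side [[ 0.53761076 -0.14824225  0.124     ]
 [ 0.57516379 -0.15996918  0.124     ]]
slV scene [[ 0.53726124 -0.32036214  0.124     ]
 [ 0.5036079  -0.31038758  0.124     ]]
slV side [[ 0.49569797 -0.31942335  0.124     ]
 [ 0.53513296 -0.33119148  0.124     ]]
rotor ends scene [[0.47164084 0.08068189 0.043     ]
 [0.54484254 0.21355485 0.043     ]]
rotor ends side [[0.53776498 0.2059665  0.043     ]
 [0.46850709 0.0418228  0.043     ]]
```

```bash
python3 - <<'E'
from h import *
s=bot.read_state();m=bot.camera_model("wrist")
T=R.from_rotvec(s["eef_rot"]).as_matrix()
print("tool axes\n",T.round(4)); C=R.from_rotvec(m["attitude"]).as_matrix()
print("cam in tool",(T.T@(m["xyz"]-s["position"])).round(4)); print((T.T@C).round(3))
ms=bot.camera_model("scene");md=bot.camera_model("side")
print("cover,screwdriver h/e,tin,smallrotor,bigrotor ends",plane(ms,[(181,249),(142,170),(158,211),(320,205),(248,278),(368,230),(445,273)],.02))
y=np.array([.227,.974,0]);y/=np.linalg.norm(y);x=np.cross(y,[0,0,1]);o=np.array([.540,-.222,0])
for n,m in(("scene",ms),("side",md)):
    im=cv2.imread(f"pics/{n}0.png")
    P=[o+y*b+x*a+[0,0,h] for a,b,h in[(0,75,115),(0,-105,115),(19,-20,50),(15,-20,65),(15,15,65),(55,-105,10),(-55,-105,10),(55,75,10),(-55,75,10)] for a,b,h in[(a/1e3,b/1e3,h/1e3)]]
    print(n,proj(m,P).round(1).tolist())
E
```

```text
tool axes
 [[-9.394e-01  3.428e-01 -4.000e-04]
 [ 3.428e-01  9.394e-01 -8.000e-04]
 [ 1.000e-04 -9.000e-04 -1.000e+00]]
cam in tool [ 0.0837 -0.0002 -0.1483]
[[ 0.    -0.954 -0.299]
 [ 1.     0.001 -0.001]
 [ 0.001 -0.299  0.954]]
cover,screwdriver h/e,tin,smallrotor,bigrotor ends [[ 0.75181679 -0.02709339  0.02      ]
 [ 0.70664122 -0.34300199  0.02      ]
 [ 0.74078896 -0.1723555   0.02      ]
 [ 0.38930142  0.05185754  0.02      ]
 [ 0.66820492  0.13451201  0.02      ]
 [ 0.34856881  0.18617637  0.02      ]
 [ 0.29676416  0.38285964  0.02      ]]
scene [[221.2, 160.4], [200.9, 121.8], [205.4, 159.4], [206.3, 154.9], [210.1, 162.6], [186.3, 155.6], [222.0, 146.4], [204.3, 195.5], [243.0, 184.7]]
side [[264.5, 207.4], [278.2, 270.2], [278.9, 258.2], [277.4, 253.6], [274.7, 241.8], [302.6, 301.2], [249.0, 306.6], [286.0, 238.6], [241.1, 242.4]]
```

```bash
python3 -m inch '[0.093,-0.714,-0.775,0,83, 0.093,-0.714,-0.775,0,83, 0.093,-0.714,-0.775,0,83, 0.093,-0.714,-0.775,0,83, 0.093,-0.714,-0.775,0,83, 0.093,-0.714,-0.775,0,83, 0.093,-0.714,-0.775,0,83, 0.093,-0.714,-0.775,0,83, 0.093,-0.714,-0.775,0,83, 0.093,-0.714,-0.775,0,83, 0.093,-0.714,-0.775,0,83, 0.093,-0.714,-0.775,0,83, 0.093,-0.714,-0.775,0,83, 0.093,-0.714,-0.775,0,83, 0.093,-0.714,-0.775,0.03,83, 0.093,-0.714,-0.775,0.08,83, 0.093,-0.714,-0.775,0.12,83, 0.093,-0.714,-0.775,0.167,83, 0.093,-0.714,-0.775,0.167,83, 0.093,-0.714,-0.775,0.167,83]'
python3 - <<'E'
from h import *
s=bot.read_state();m=bot.camera_model("wrist");print(s["time_s"],s["position"],R.from_rotvec(s["eef_rot"]).as_matrix().round(3),s["joint_vel"])
im=bot.read_camera("wrist");cv2.imwrite("pics/w1.png",im)
import pickle;pickle.dump((m,s),open("w1.pkl","wb"))
E
```

```text
time_s: 2.65
position: [0.6363, -0.3385, 0.0708]
eef_rot: [-2.459, -1.954, 0.002]
force: [-0.7, -0.8, -0.0]
finger_gap: 1.001
2.65 [ 0.6362771  -0.33852227  0.07079766] [[ 0.226  0.974 -0.001]
 [ 0.974 -0.226 -0.   ]
 [-0.    -0.001 -1.   ]] [ 0.00996381 -0.04446268 -0.02850512  0.00356584  0.01281055  0.00084444]
```

View pics/w1.png

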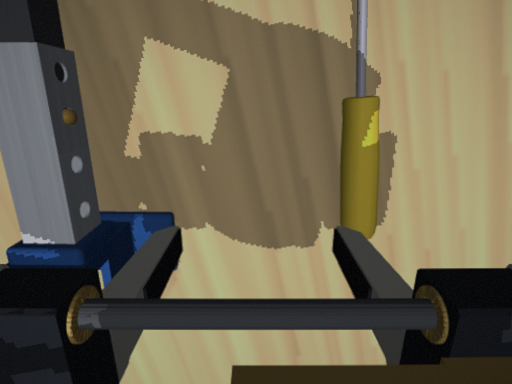

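The wrist view shows the tube's +x side with four holes: an empty one at (62,71), the brass button at (69,116), the next hole at (77,164) and another at (85,209). I'll enlarge this to measure it.

```bash
python3 - <<'E'
from h import *
im=cv2.imread("pics/w1.png");crop(im,0,30,130,270,2.5 and 3,"pics/c4.png") if 0 else crop(im,0,35,130,255,2.7,"pics/c4.png")
im2=cv2.resize(im[90:230,30:120],None,fx=4,fy=4,interpolation=cv2.INTER_CUBIC);im2=np.clip(im2*1.6,0,255).astype('uint8');cv2.imwrite("pics/c5.png",im2)
g=im.astype(int);
for nm,x0,y0,x1,y1 in(("b",58,104,82,128),("n",66,152,90,176),("f",74,197,96,221)):
    a=im[y0:y1,x0:x1];
    if nm=="b":
        h=cv2.cvtColor(a,cv2.COLOR_BGR2HSV);mk=((h[...,1]>110)).astype('uint8')
    else: mk=(a.mean(2)>a.mean(2).mean()+25).astype('uint8')
    c=cv2.connectedComponentsWithStats(mk);i=1+np.argmax(c[2][1:,4]);print(nm,c[3][i]+[x0,y0],c[2][i])
E
```

```text
b [ 69.01162791 116.55232558] [  5   5  14  16 172]
n [ 76.26717557 163.9389313 ] [  6   4  10  17 131]
f [ 84.29059829 209.01709402] [  6   5  10  15 117]
```

View pics/c5.png

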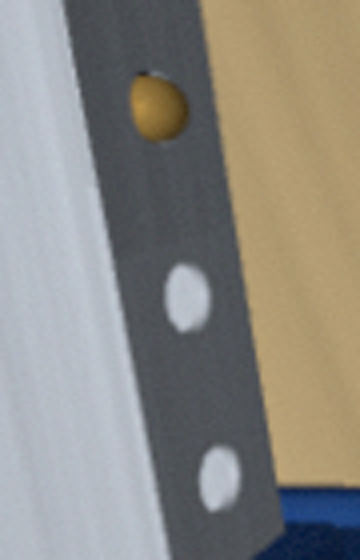

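View pics/c4.png

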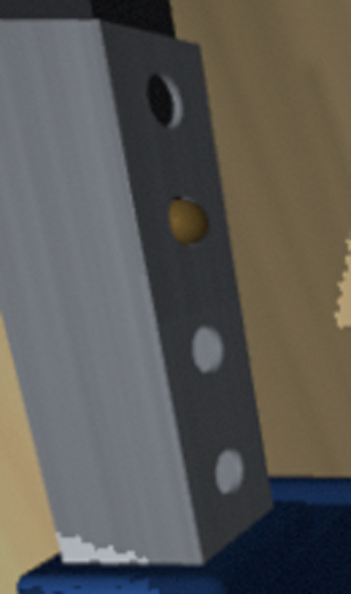

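```bash
python3 - <<'E'
from h import *
import pickle
m,s=pickle.load(open("w1.pkl","rb"))
c5=lambda x,y:(30+x/4,90+y/4); c4=lambda x,y:(x/2.7,35+y/2.7)
top=plane(m,[c5(65,0),c5(168,555),c4(96,19)],.065);bot_=plane(m,[c5(200,0),c5(283,525),c4(198,42)],.035)
print("top",top,"bot",bot_)
d=top[1]-top[0];print("ang",np.degrees(np.arctan2(d[1],d[0])));d2=bot_[0]-bot_[1];print(np.degrees(np.arctan2(d2[1],d2[0])))
yv=np.array([np.cos(np.radians(76.9)),np.sin(np.radians(76.9)),0])
d=top[0]-top[1];yv=d/np.linalg.norm(d);xv=np.cross(yv,[0,0,1]);print("yv",yv)
off=(top[0]@xv)
def onplane(px,o_):
    o,dd=ray(m,px);t=(o_-o@xv)/(dd@xv);return o+dd*t[:,None]
H=onplane([c4(165,99),c5(187,298),c5(219,478)],off)
for dx in(.001,.002,.003):
    B=onplane([c5(160,106)],off+dx);print("button",dx,B[0],"d next",(B[0]-H)@yv*1e3)
print(H, "tube end", top[2]@yv-B[0]@yv, "H->end",(top[2]-H)@yv)
print("centreline pt",(top[0]-.015*xv), "off",off-.015)
ce=top[2]-.015*xv; print("stand origin est",ce-.015*yv)
E
```

```text
top [[ 0.55462866 -0.23030932  0.065     ]
 [ 0.5366221  -0.30309775  0.065     ]
 [ 0.558867   -0.20910265  0.065     ]] bot [[ 0.55452113 -0.22976925  0.035     ]
 [ 0.53476157 -0.31129775  0.035     ]
 [ 0.55922286 -0.20894796  0.035     ]]
ang -103.89498925782178
76.37627410842072
yv [0.24014315 0.97073749 0.        ]
button 0.001 [ 0.55231388 -0.24383061  0.05089007] d next [-23.18015261  27.21794768  55.36249802]
button 0.002 [ 0.55331282 -0.24395675  0.05251394] d next [-23.06271381  27.33538648  55.47993682]
button 0.003 [ 0.55431176 -0.24408289  0.05413782] d next [-22.945275    27.45282529  55.59737563]
[[ 0.5569097  -0.22108863  0.05059954]
 [ 0.54480694 -0.27001195  0.0504466 ]
 [ 0.53804822 -0.29733292  0.05009703]] tube end 0.03505054721844908 H->end [0.01210527 0.06250337 0.09064792]
centreline pt [ 0.5400676  -0.22670717  0.065     ] off 0.578706038184863
stand origin est [ 0.54070379 -0.22006156  0.065     ]
```

Measured: the tube end is 35.05 mm from the button (35 expected, so the scale is good). The next hole is about 27.4 mm away, and the stand yaw is about 76.3°. Moving over the button.

```bash
python3 -m inch '[0.093,0,0,-0.05,0.6, 0.093,0,0,-0.085,0.6, 0.093,0.03,-0.05,-0.085,0.6, 0.093,0.06,-0.1,-0.085,0.6, 0.093,0.074,-0.12,-0.085,0.6, 0.093,0.074,-0.12,-0.08,0.6, 0.093,0.074,-0.12,-0.03,0.6, 0.093,0.074,-0.12,0.021,0.6, 0.093,0.074,-0.12,0.021,0.6, 0.093,0.074,-0.12,0.021,0.6]'
python3 - <<'E'
from h import *
s=bot.read_state();print(s["force"])
o=np.array([.5407,-.2201,0]);a=np.radians(76.3);y=np.array([np.cos(a),np.sin(a),0]);x=np.cross(y,[0,0,1])
p=s["position"]-o;print("stand coords",p@x,p@y,p[2]);T=R.from_rotvec(s["eef_rot"]).as_matrix();print(np.degrees(np.arctan2(T[1,0],T[0,0])))
m=bot.camera_model("wrist");im=bot.read_camera("wrist");cv2.imwrite("pics/w2.png",im)
import pickle;pickle.dump((m,s),open("w2.pkl","wb"))
E
```

```text
time_s: 3.95
position: [0.538, -0.2401, 0.0544]
eef_rot: [2.466, 1.94, 0.002]
force: [0.4, 0.1, 0.7]
finger_gap: 0.997
[0.3691127  0.13580479 0.68826728]
stand coords 0.0021318611264410157 -0.02006376580838827 0.05436452073614591
76.38482964103291
```

View pics/w2.png

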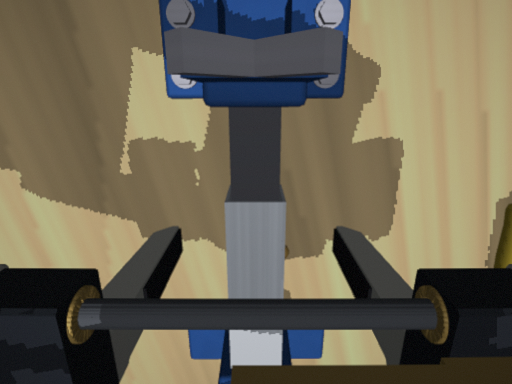

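```bash
python3 - <<'E'
from h import *
import pickle
m,s=pickle.load(open("w2.pkl","rb"));im=cv2.imread("pics/w2.png");crop(im,215,180,300,290,5,"pics/c6.png")
o=np.array([.5407,-.2201,0]);a=np.radians(76.3);y=np.array([np.cos(a),np.sin(a),0]);x=np.cross(y,[0,0,1])
for p,z in[((226,215),.065),((286,215),.065),((229,170),.06),((281,170),.06),((288,251),.05),((256,199),.065)]:
    P=plane(m,[p],z)[0]-o;print(p,(P@x*1e3).round(1),(P@y*1e3).round(1))
s=bot.read_state();p=s["position"]-o;print(p@x,p@y,p[2],s["time_s"])
E
```

```text
(226, 215) -13.1 7.4
(286, 215) 16.7 7.4
(229, 170) -11.5 29.2
(281, 170) 14.1 29.2
(288, 251) 20.2 -21.1
(256, 199) 1.8 15.8
0.0022854963275281913 -0.020093212658373175 0.054664431217777545 4.0
```

View pics/c6.png

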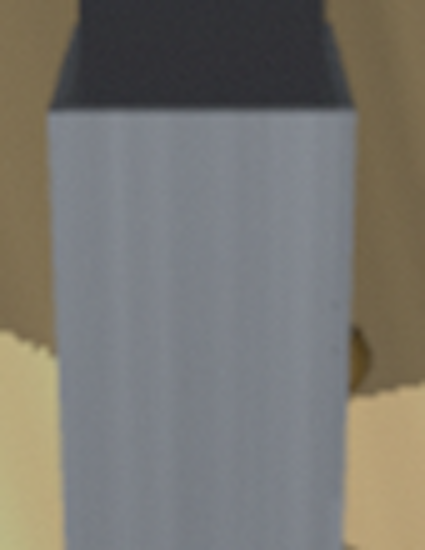

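```bash
python3 -m inch '[0.093,0,-0.0005,0.004,0, 0.05,0,-0.0005,0.004,0, 0.02,0,-0.0005,0.004,0, 0.02,0,-0.0005,0.004,0, 0.02,0,-0.0005,0.004,0, 0.02,0,-0.0005,0.004,0, 0.02,0,-0.0005,0.004,0, 0.02,0,-0.0005,0.004,0]'

```

```text
time_s: 5.0
position: [0.537, -0.2399, 0.0506]
eef_rot: [2.466, 1.94, 0.0]
force: [7.1, -1.9, -3.6]
finger_gap: 0.321
```

```bash
python3 -m inch '[0.02,0.001,0.0004,0,0, 0.02,0.003,0.0004,0,0, 0.02,0.006,0.0004,0,0, 0.02,0.009,0.0004,0,0, 0.02,0.012,0.0004,0,0, 0.02,0.012,0.0004,0,0]'
python3 - <<'E'
from h import *
s=bot.read_state();o=np.array([.5407,-.2201,0]);a=np.radians(76.3);y=np.array([np.cos(a),np.sin(a),0]);x=np.cross(y,[0,0,1])
p=s["position"]-o;print(p@x,p@y,p[2],s["force"]@y,s["force"]@x)
cv2.imwrite("pics/w3.png",bot.read_camera("wrist"))
E
```

```text
time_s: 5.75
position: [0.5397, -0.2288, 0.0507]
eef_rot: [2.466, 1.94, -0.002]
force: [-4.6, -3.3, 2.4]
finger_gap: 0.32
0.001091039747385795 -0.008654398254754751 0.05067338513632361 -4.276585881129569 -3.7133973472246056
```

View pics/w3.png

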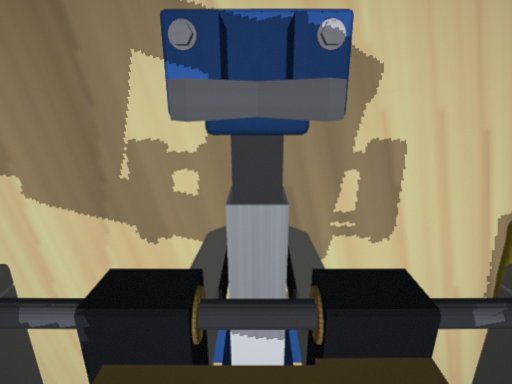

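```bash
cat > st.py <<'E'
from h import *
s=bot.read_state();o=np.array([.5407,-.2201,0]);a=np.radians(76.3);y=np.array([np.cos(a),np.sin(a),0]);x=np.cross(y,[0,0,1])
p=s["position"]-o;print("t",s["time_s"],"x %.2f y %.2f z %.2f  Fy %.1f Fx %.1f Fz %.1f"%(*(np.array([p@x,p@y,p[2]])*1e3),s["force"]@y,s["force"]@x,s["force"][2]),s["finger_gap"])
E
python3 -m inch '[0.02,0.003,0,0,0, 0.02,0.006,0,0,0, 0.02,0.009,0,0,0, 0.02,0.012,0,0,0, 0.02,0.0135,0,0,0, 0.02,0.014,0,0,0, 0.02,0.014,0,0,0]'; python3 st.py
```

```text
time_s: 6.68
position: [0.543, -0.215, 0.0507]
eef_rot: [2.467, 1.941, -0.002]
force: [-1.5, 0.8, 1.8]
finger_gap: 0.314
t 6.675 x 1.03 y 5.47 z 50.66  Fy 0.4 Fx -1.6 Fz 1.8 0.31436850131632377
```

```bash
python3 -m inch '[0.02,0.0004,0,0,0, 0.02,0.0008,0,0,0]'; python3 st.py;python3 -m inch '[0.02,0.0005,0,0,0]'; python3 st.py;  python3 - <<'E'
from h import *
cv2.imwrite("pics/w4.png",bot.read_camera("wrist"));im=bot.read_camera("scene");cv2.imwrite("pics/s4.png",im)
a=cv2.imread("pics/w4.png");crop(a,190,180,330,384,3,"pics/c7.png")
E
```

```text
time_s: 6.92
position: [0.5431, -0.2146, 0.0507]
eef_rot: [2.466, 1.94, -0.003]
force: [-2.7, -5.5, 1.7]
finger_gap: 0.324
t 6.925 x 1.01 y 5.94 z 50.66  Fy -6.0 Fx -1.3 Fz 1.7 0.3235124357172246
time_s: 7.05
position: [0.5431, -0.2145, 0.0507]
eef_rot: [2.466, 1.94, -0.003]
force: [-2.6, -5.0, 1.0]
finger_gap: 0.321
t 7.05 x 1.02 y 6.00 z 50.68  Fy -5.5 Fx -1.3 Fz 1.0 0.32077598444319105
```

View pics/c7.png

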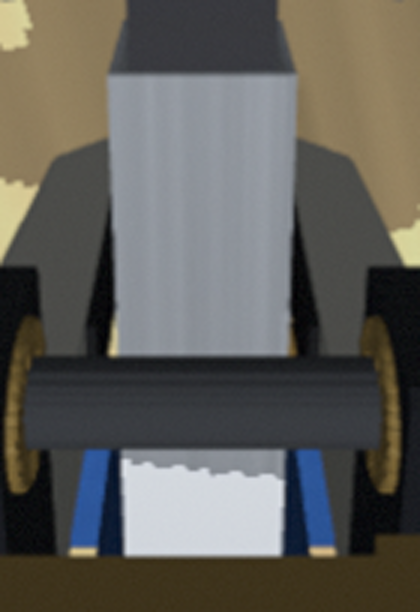

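```bash
python3 -m inch '[0.02,0.0004,0,0,0, 0.02,0.0008,0,0,0, 0.02,0.0008,0,0,0]'; python3 st.py;  python3 - <<'E'
from h import *
a=bot.read_camera("wrist");cv2.imwrite("pics/w5.png",a)
L=[cv2.resize(i[270:310,270:310],None,fx=9,fy=9,interpolation=cv2.INTER_CUBIC) for i in(cv2.imread("pics/w3.png"),a)]
cv2.imwrite("pics/c8.png",np.hstack(L))
E
```

```text
time_s: 7.52
position: [0.5432, -0.2141, 0.0506]
eef_rot: [2.466, 1.939, -0.004]
force: [-2.0, -5.3, 0.3]
finger_gap: 0.324
t 7.525 x 1.00 y 6.43 z 50.64  Fy -5.6 Fx -0.7 Fz 0.3 0.32363896044395024
```

View pics/c8.png

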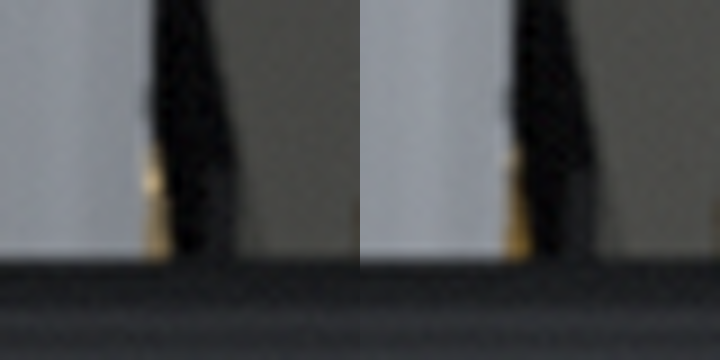

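```bash
python3 - <<'E'
from h import *
m=bot.camera_model("wrist")
o=np.array([.5407,-.2201,0]);a=np.radians(76.3);y=np.array([np.cos(a),np.sin(a),0]);x=np.cross(y,[0,0,1])
for X,Y in((.017,-.020),(.015,-.02),(.019,-.02),(.017,-.0245),(.017,-.0155)):print(X,Y,proj(m,o+(X+.0012)*x+Y*y+[0,0,.05]))
for f in("w3","w4","w5"):
    im=cv2.imread(f"pics/{f}.png");h=cv2.cvtColor(im,cv2.COLOR_BGR2HSV);print(f,[(r,h[r,284:292].tolist()) for r in(291,296)])
im=bot.read_camera("scene");cv2.imwrite("pics/s5.png",im);crop(im,185,125,245,185,9,"pics/c9.png")
E
```

```text
0.017 -0.02 [[285.65467958 292.4041185 ]]
0.015 -0.02 [[282.26320984 292.40433638]]
0.019 -0.02 [[289.04578837 292.40358431]]
0.017 -0.0245 [[285.41632471 298.80003543]]
0.017 -0.0155 [[285.89655974 285.90369452]]
w3 [(291, [[111, 18, 141], [90, 2, 139], [19, 50, 153], [20, 88, 125], [17, 96, 48], [0, 0, 6], [120, 28, 9], [120, 57, 9]]), (296, [[105, 21, 143], [30, 2, 132], [18, 55, 129], [19, 89, 121], [19, 94, 87], [22, 117, 24], [135, 170, 3], [60, 51, 5]])]
w4 [(291, [[106, 21, 156], [108, 9, 146], [18, 39, 117], [19, 124, 72], [18, 174, 22], [143, 73, 14], [120, 39, 13], [120, 59, 13]]), (296, [[110, 19, 157], [23, 7, 139], [19, 79, 126], [20, 142, 108], [20, 148, 74], [13, 89, 20], [120, 73, 7], [120, 26, 10]])]
w5 [(291, [[108, 20, 153], [113, 7, 145], [20, 34, 114], [18, 113, 70], [16, 127, 22], [135, 57, 9], [120, 28, 9], [140, 70, 11]]), (296, [[108, 20, 154], [18, 9, 139], [18, 80, 124], [19, 147, 106], [20, 154, 73], [16, 127, 22], [120, 36, 7], [135, 46, 11]])]
```

View pics/c9.png

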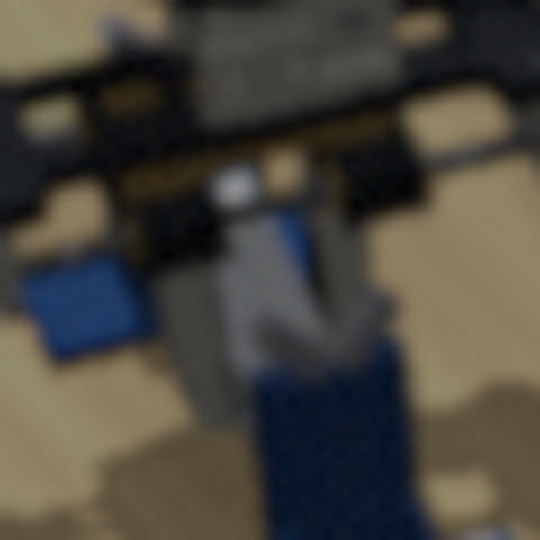

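A brass patch now shows at (287,296), exactly where the projected button should stand out. I'll release and look from the side before pushing any further.

```bash
python3 -m inch '[0.093,0,0,0,0, 0.093,0,0,0,0, 0.093,0,0,0,0, 0.093,0,0,-0.05,0, 0.093,0,0,-0.1,0, 0.093,-0.04,0.05,-0.1,0, 0.093,-0.07,0.1,-0.1,0, 0.093,-0.085,0.119,-0.08,0, 0.093,-0.085,0.119,-0.02,0, 0.093,-0.085,0.119,-0.02,0, 0.093,-0.085,0.119,-0.02,0]'; python3 st.py
python3 - <<'E'
from h import *
import pickle
m=bot.camera_model("wrist");im=bot.read_camera("wrist");cv2.imwrite("pics/w6.png",im);pickle.dump(m,open("w6.pkl","wb"))
i=np.clip(im[60:240,0:180]*1.5,0,255).astype('uint8');cv2.imwrite("pics/c10.png",cv2.resize(i,None,fx=3.3,fy=3.3,interpolation=cv2.INTER_CUBIC))
E
```

```text
time_s: 9.0
position: [0.6393, -0.3247, 0.0735]
eef_rot: [2.465, 1.939, -0.003]
force: [-0.0, -0.0, 0.3]
finger_gap: 1.0
t 9.0 x 120.62 y -78.29 z 73.52  Fy -0.0 Fx -0.0 Fz 0.3 0.9997834065524032
```

View pics/c10.png

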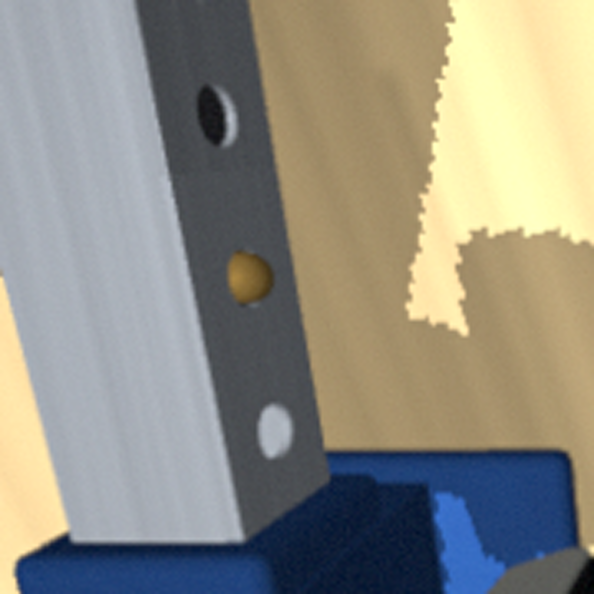

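The button at (76,144) stands fully out of the next hole, and its old hole at (66,95) is empty. The largest push I read was about 6 N. Next, the rotor.

```bash
python3 -m inch '[0.093,0,0,-0.06,0, 0.093,0,0,-0.12,0, 0.093,0.05,-0.02,-0.13,4, 0.093,0.1,-0.06,-0.13,8, 0.093,0.15,-0.1,-0.13,12, 0.093,0.2,-0.14,-0.13,12, 0.093,0.25,-0.175,-0.13,12, 0.093,0.3,-0.21,-0.13,12, 0.093,0.35,-0.245,-0.13,12, 0.093,0.366,-0.253,-0.13,12, 0.093,0.366,-0.253,-0.13,12, 0.093,0.366,-0.253,-0.13,12]'
python3 - <<'E'
from h import *
import pickle
s=bot.read_state();m=bot.camera_model("wrist");im=bot.read_camera("wrist");cv2.imwrite("pics/w7.png",im);pickle.dump((m,s),open("w7.pkl","wb"));print(s["joint_vel"].round(3))
E
```

```text
time_s: 10.55
position: [0.4801, 0.0904, 0.2019]
eef_rot: [2.652, 1.669, 0.0]
force: [0.7, -0.4, 0.4]
finger_gap: 1.0
[-0.012  0.01   0.007  0.002 -0.003  0.004]
```

View pics/w7.png

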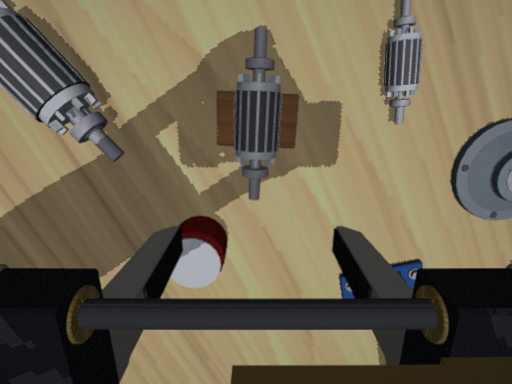

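The wrist view shows the rotor in the brown chock, with shaft ends at (261,28) and (254,198). The large rotor (50,75) and the small one (404,60) are the look-alikes.

```bash
python3 - <<'E'
from h import *
import pickle
m,s=pickle.load(open("w7.pkl","rb"));im=cv2.imread("pics/w7.png")
crop(im,205,15,310,210,3,"pics/c11.png")
E
```

```text
(no output)
```

View pics/c11.png

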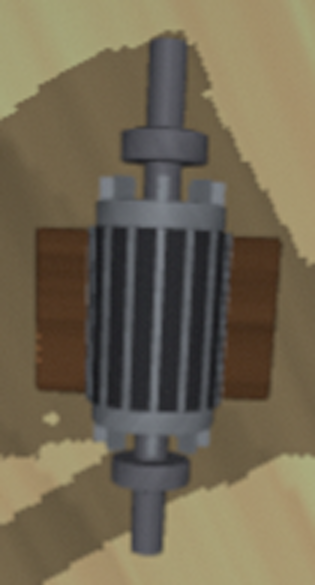

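```bash
python3 - <<'E'
from h import *
import pickle
m,s=pickle.load(open("w7.pkl","rb"))
c=lambda x,y:(205+x/3,15+y/3)
# shaft axis points at z=.043 (silhouette midpoints); ends: top rim z~.049 far, near end bottom
A=plane(m,[c(168,40),c(146,552),c(163,182),c(151,445)],.043)
E=plane(m,[c(168,39),c(147,549)],.046)
bear=plane(m,[c(163,145),c(150,470)],.043)
print(A);d=A[0]-A[1];print("len",np.linalg.norm(d),"ang",np.degrees(np.arctan2(d[1],d[0])));d2=A[2]-A[3];print("ang2",np.degrees(np.arctan2(d2[1],d2[0])))
ce=(A[0]+A[1])/2;print("centre",ce,(bear[0]+bear[1])/2)
T=R.from_rotvec(s["eef_rot"]).as_matrix();print("tool ang",np.degrees(np.arctan2(T[1,0],T[0,0])));print("delta tool",T.T@(ce-s["position"]))
E
```

```text
[[0.54656005 0.2173283  0.043     ]
 [0.46758801 0.06977623 0.043     ]
 [0.52747989 0.1809239  0.043     ]
 [0.48649472 0.10479879 0.043     ]]
len 0.16735649686069806 ang 61.8436546640433
ang2 61.70231969727066
centre [0.50707403 0.14355227 0.043     ] [0.50724575 0.14385534 0.043     ]
tool ang 64.34542669829519
delta tool [0.06024939 0.00021165 0.15870966]
```

```bash
python3 -m inch '[0.093,0.06,0,0,2.5, 0.093,0.0605,0,0.05,2.5, 0.093,0.0605,0,0.1,2.5, 0.093,0.0605,0,0.14,2.5, 0.093,0.0605,0,0.159,2.5, 0.093,0.0605,0,0.159,2.5, 0.093,0.0605,0,0.159,2.5]'
python3 - <<'E'
from h import *
s=bot.read_state();print(s["position"],s["force"].round(1));T=R.from_rotvec(s["eef_rot"]).as_matrix();print(np.degrees(np.arctan2(T[1,0],T[0,0])), T.T@(np.array([.507,.1437,.043])-s["position"]))
cv2.imwrite("pics/w8.png",bot.read_camera("wrist"))
E
```

```text
time_s: 11.48
position: [0.5079, 0.1436, 0.0441]
eef_rot: [2.689, 1.609, 0.003]
force: [-0.0, 0.6, 1.2]
finger_gap: 0.999
[0.50791701 0.14358712 0.04410267] [-0.   0.6  1.2]
61.78316777690683 [-0.00033114 -0.00087044  0.00109645]
```

View pics/w8.png

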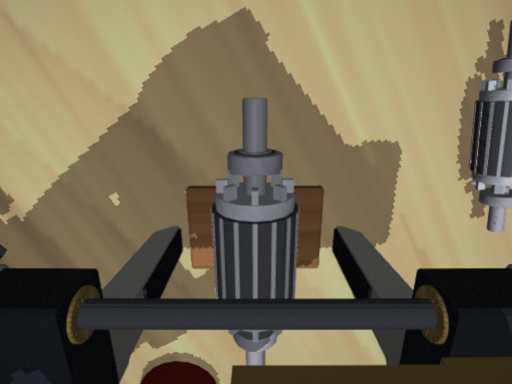

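```bash
python3 -m inch '[0.06,0,-0.0004,0.001,0, 0.03,0,-0.0004,0.001,0, 0.03,0,-0.0004,0.001,0, 0.03,0,-0.0004,0.001,0, 0.03,0,-0.0004,0.001,0, 0.03,0,-0.0004,0.001,0]'
python3 -m inch '[0.03,0,0,-0.005,0, 0.03,0,0,-0.02,0, 0.03,0,0,-0.04,0, 0.03,0,0,-0.08,0, 0.03,0,0,-0.12,0, 0.03,0,0,-0.12,0, 0.03,0,0,-0.12,0]'
python3 - <<'E'
from h import *
import pickle
s=bot.read_state();print(s["position"],s["force"].round(1),s["moment"].round(2),s["finger_gap"]*93);m=bot.camera_model("wrist")
im=bot.read_camera("wrist");cv2.imwrite("pics/w9.png",im);pickle.dump((m,s),open("w9.pkl","wb"))
E
```

```text
time_s: 12.28
position: [0.5071, 0.1441, 0.0432]
eef_rot: [2.689, 1.609, 0.002]
force: [-4.3, 2.1, 3.3]
finger_gap: 0.492
time_s: 13.15
position: [0.5061, 0.1447, 0.1621]
eef_rot: [2.69, 1.609, 0.001]
force: [-0.8, 0.1, -9.3]
finger_gap: 0.49
[0.50610837 0.14467799 0.16210526] [-0.8  0.1 -9.3] [-0.05  0.11  0.01] 45.5609253977208
```

View pics/w9.png

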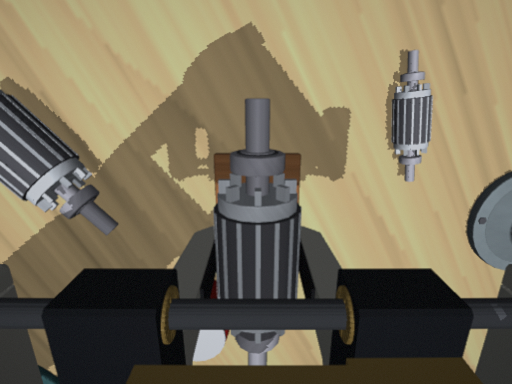

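```bash
python3 -m inch '[0.03,-0.02,0.014,-0.02,-1, 0.03,-0.06,0.04,-0.035,-3, 0.03,-0.1,0.067,-0.035,-5, 0.03,-0.14,0.094,-0.035,-7, 0.03,-0.18,0.12,-0.035,-9, 0.03,-0.22,0.147,-0.035,-11, 0.03,-0.26,0.174,-0.035,-13, 0.03,-0.29,0.194,-0.035,-14.5, 0.03,-0.302,0.202,-0.035,-14.5, 0.03,-0.306,0.2045,-0.035,-14.5, 0.03,-0.306,0.2045,-0.035,-14.5, 0.03,-0.306,0.2045,-0.035,-14.5]'; python3 st.py
python3 - <<'E'
from h import *
import pickle
s=bot.read_state();m=bot.camera_model("wrist");T=R.from_rotvec(s["eef_rot"]).as_matrix();print(np.degrees(np.arctan2(T[1,0],T[0,0])))
im=bot.read_camera("wrist");cv2.imwrite("pics/w10.png",im);pickle.dump((m,s),open("w10.pkl","wb"))
cv2.imwrite("pics/c12.png",cv2.resize(im[0:270,150:370],None,fx=2.2,fy=2.2,interpolation=cv2.INTER_CUBIC))
E
```

```text
time_s: 14.7
position: [0.5414, -0.2206, 0.1988]
eef_rot: [2.465, 1.937, -0.002]
force: [0.1, 0.3, -8.0]
finger_gap: 0.487
t 14.7 x 0.78 y -0.28 z 198.85  Fy 0.3 Fx 0.1 Fz -8.0 0.48731468851619075
76.3411820620919
```

View pics/c12.png

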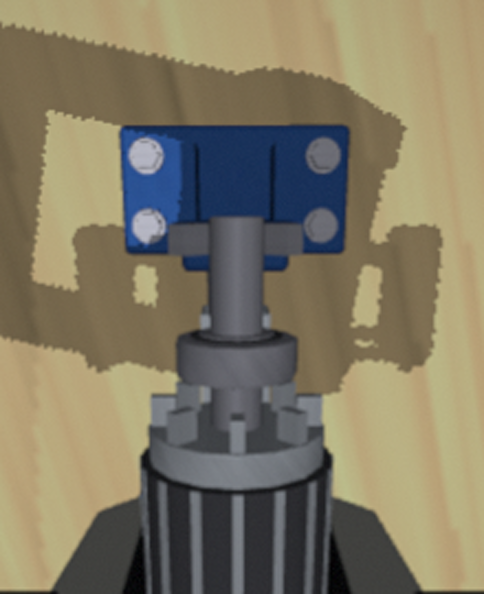

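```bash
python3 - <<'E'
from h import *
import pickle
m,s=pickle.load(open("w10.pkl","rb"));T=R.from_rotvec(s["eef_rot"]).as_matrix()
c=lambda x,y:(150+x/2.2,y/2.2)
tl=lambda p,z:(((plane(m,[p],z)[0]-s["position"])@T)*1e3).round(1)[:2]
print("V left/right top edges",tl(c(168,238),.124),tl(c(302,238),.124),"rows",tl(c(180,223),.124),tl(c(180,253),.124))
for z in(.1988,.2048):print("shaft end",tl(c(237,216),z))
print("shaft axis",tl(c(236.5,250),.2),tl(c(236.5,320),.2))
print("bolts",[tl(c(*p),.012) for p in((146,156),(148,226),(323,156),(321,226))])
# tilt: bearing outer rim pos
print("bearing far face", tl(c(237,332),.2128), tl(c(237,372),.1988+.014))
E
```

```text
V left/right top edges [ 75.6 -21.9] [75.6 22. ] rows [ 80.3 -17.9] [ 70.8 -18.1]
shaft end [82.9  0.6]
shaft end [83.   0.6]
shaft axis [75.9  0.5] [60.6  0.5]
bolts [array([109.1, -42.5]), array([ 77.1, -42.8]), array([109.2,  41.8]), array([77.1, 42.1])]
bearing far face [60.2  0.6] [51.7  0.6]
```

```bash
python3 -m inch '[0.03,-0.0005,-0.0003,0.02,0, 0.03,-0.0005,-0.0003,0.045,0, 0.03,-0.0005,-0.0003,0.065,0, 0.03,-0.0005,-0.0003,0.074,0, 0.03,-0.0005,-0.0003,0.077,0, 0.03,-0.0005,-0.0003,0.078,0, 0.03,-0.0005,-0.0003,0.078,0]'; python3 st.py
```

```text
time_s: 15.62
position: [0.5415, -0.2216, 0.1216]
eef_rot: [2.464, 1.937, -0.001]
force: [-0.3, 0.7, -7.3]
finger_gap: 0.487
t 15.625 x 1.17 y -1.31 z 121.59  Fy 0.6 Fx -0.4 Fz -7.3 0.4873943255098849
```

```bash
python3 -m inch '[0.03,0,0,0.001,0, 0.03,0,0,0.002,0, 0.03,0,0,0.003,0, 0.03,0,0,0.003,0]'; python3 st.py
```

```text
time_s: 16.12
position: [0.5415, -0.2217, 0.1185]
eef_rot: [2.464, 1.937, -0.001]
force: [-0.7, 0.5, -6.5]
finger_gap: 0.489
t 16.125 x 1.15 y -1.32 z 118.48  Fy 0.3 Fx -0.8 Fz -6.5 0.4892516268265868
```

```bash
python3 -m inch '[0.03,0,0,0.0007,0, 0.03,0,0,0.0014,0, 0.03,0,0,0.002,0, 0.03,0,0,0.002,0]'; python3 st.py
```

```text
time_s: 16.62
position: [0.5415, -0.2217, 0.1164]
eef_rot: [2.464, 1.937, -0.001]
force: [0.3, 0.8, -7.0]
finger_gap: 0.488
t 16.625 x 1.11 y -1.33 z 116.40  Fy 0.8 Fx 0.1 Fz -7.0 0.48792870569179303
```

```bash
python3 -m inch '[0.03,0,0,0.0005,0, 0.03,0,0,0.001,0, 0.03,0,0,0.001,0]'; python3 st.py; python3 -m inch '[0.03,0,0,0.0005,0, 0.03,0,0,0.0007,0, 0.03,0,0,0.0007,0]'; python3 st.py
```

```text
time_s: 17.0
position: [0.5415, -0.2217, 0.1157]
eef_rot: [2.464, 1.937, -0.001]
force: [-1.7, 0.2, -1.9]
finger_gap: 0.487
t 17.0 x 1.20 y -1.37 z 115.75  Fy -0.2 Fx -1.7 Fz -1.9 0.48673465133537824
time_s: 17.38
position: [0.5416, -0.2218, 0.1157]
eef_rot: [2.464, 1.937, -0.001]
force: [-5.1, 2.8, 4.5]
finger_gap: 0.485
t 17.375 x 1.27 y -1.40 z 115.67  Fy 1.5 Fx -5.7 Fz 4.5 0.48461753116928935
```

```bash
python3 - <<'E'
from h import *
a=bot.read_camera("side");b=bot.read_camera("wrist");cv2.imwrite("pics/d11.png",a);cv2.imwrite("pics/w11.png",b)
A=cv2.resize(a[180:330,220:330],(440,600),interpolation=cv2.INTER_CUBIC);B=cv2.resize(b[60:260,200:315],(345,600),interpolation=cv2.INTER_CUBIC)
cv2.imwrite("pics/c13.png",np.hstack([A,B]))
E
```

```text
(no output)
```

View pics/c13.png

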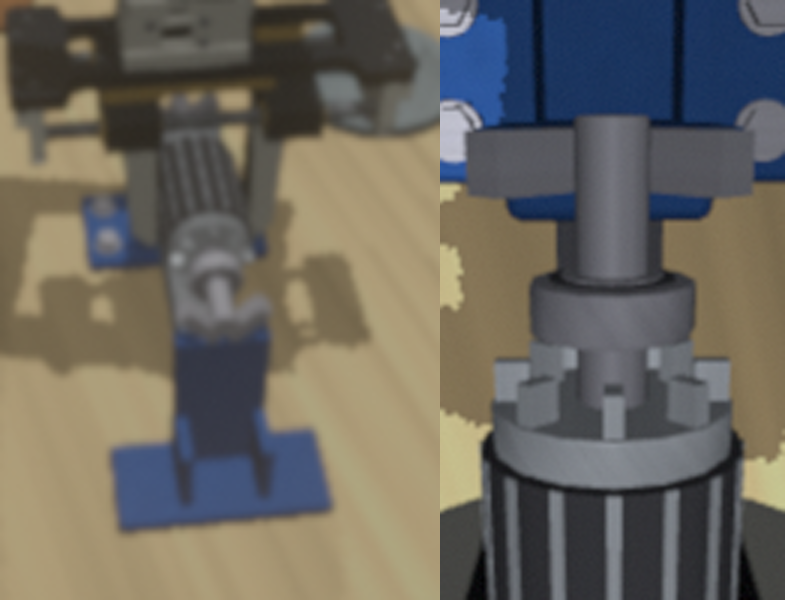

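The shaft lies centred in the fixed V in the wrist crop, and in the sliding V in the side crop. I'll open slowly, back off and check.

```bash
python3 -m inch '[0.046,0,0.0003,-0.0002,0, 0.05,0,0.0003,-0.0002,0, 0.06,0,0.0003,-0.0002,0, 0.08,0,0.0003,-0.0002,0, 0.093,0,0.0003,-0.0002,0, 0.093,0,0.0003,-0.0002,0]'; python3 st.py
python3 -m inch '[0.093,0,0,-0.01,0, 0.093,0,0,-0.04,0, 0.093,0,0,-0.09,0, 0.093,0,0,-0.12,0, 0.093,-0.04,0.03,-0.12,0, 0.093,-0.08,0.06,-0.12,0, 0.093,-0.08,0.06,-0.12,0]'
python3 - <<'E'
from h import *
import pickle
s=bot.read_state();m=bot.camera_model("wrist");c=bot.read_camera("wrist");a=bot.read_camera("side");b=bot.read_camera("scene")
pickle.dump((m,s),open("w12.pkl","wb"))
cv2.imwrite("pics/w12.png",c);cv2.imwrite("pics/d12.png",a);cv2.imwrite("pics/s12.png",b)
A=cv2.resize(a[190:330,230:320],(386,600),interpolation=cv2.INTER_CUBIC);B=cv2.resize(b[110:215,180:252],(411,600),interpolation=cv2.INTER_CUBIC)
cv2.imwrite("pics/c14.png",np.hstack([A,B]))
E
```

```text
time_s: 18.23
position: [0.5419, -0.2218, 0.1159]
eef_rot: [2.463, 1.937, -0.001]
force: [0.6, 0.2, 0.3]
finger_gap: 0.921
t 18.225 x 1.58 y -1.36 z 115.86  Fy 0.3 Fx 0.6 Fz 0.3 0.9206084785107328
time_s: 19.1
position: [0.5812, -0.3152, 0.2363]
eef_rot: [2.466, 1.934, -0.002]
force: [0.7, 0.2, -0.8]
finger_gap: 0.999
```

View pics/c14.png

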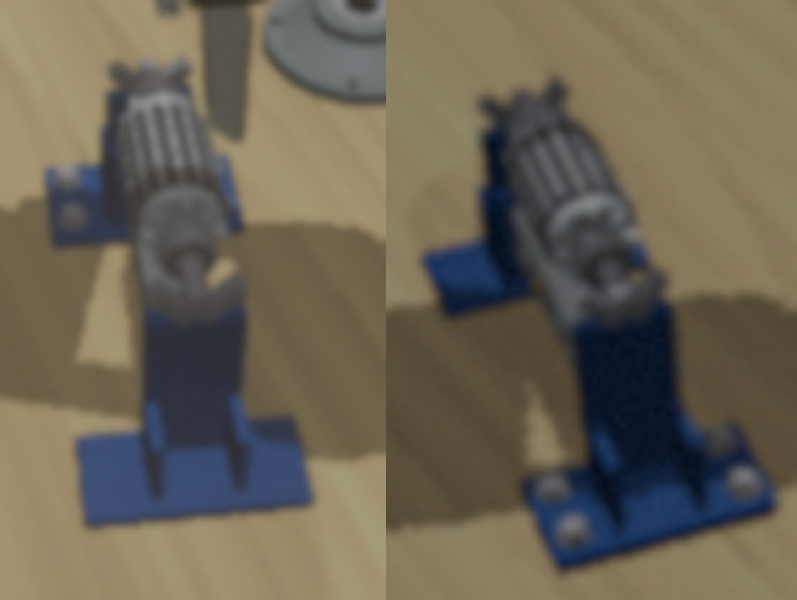

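View pics/w12.png

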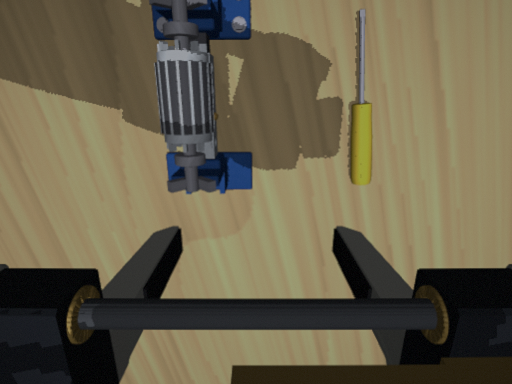

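```bash
python3 -m inch '[0.093,0.02,0.04,0,0, 0.093,0.035,0.06,0.02,0, 0.093,0.035,0.06,0.04,0, 0.093,0.035,0.06,0.04,0, 0.093,0.035,0.06,0.04,0]'
python3 - <<'E'
from h import *
import pickle
s=bot.read_state();m=bot.camera_model("wrist");c=bot.read_camera("wrist")
pickle.dump((m,s),open("w13.pkl","wb"));cv2.imwrite("pics/w13.png",c)
i=np.clip(c[0:230,40:200]*1.3,0,255).astype('uint8')
cv2.imwrite("pics/c15.png",cv2.resize(i,None,fx=2.6,fy=2.6,interpolation=cv2.INTER_CUBIC))
E
```

```text
time_s: 19.88
position: [0.6469, -0.2931, 0.1984]
eef_rot: [2.463, 1.936, -0.0]
force: [-0.3, -0.4, 0.8]
finger_gap: 1.001
```

View pics/c15.png

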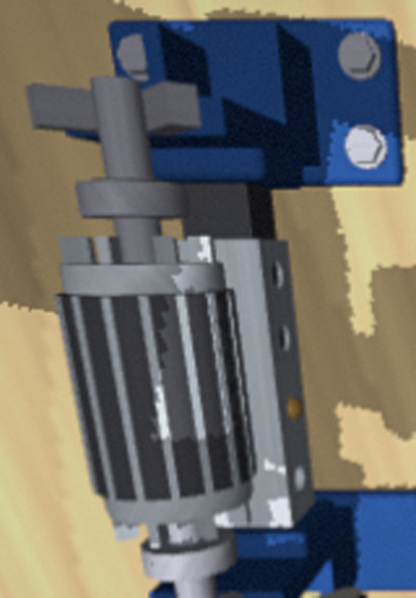

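The button still stands out at (153,156), with two empty holes beyond it, and the shaft lies in the Vs. Now a numeric check of the midway position.

```bash
python3 - <<'E'
from h import *
im=cv2.imread("pics/w12.png");i=np.clip(im[0:200,130:270]*1.4,0,255).astype('uint8')
cv2.imwrite("pics/c16.png",cv2.resize(i,None,fx=3,fy=3,interpolation=cv2.INTER_CUBIC))
E
```

```text
(no output)
```

View pics/c16.png

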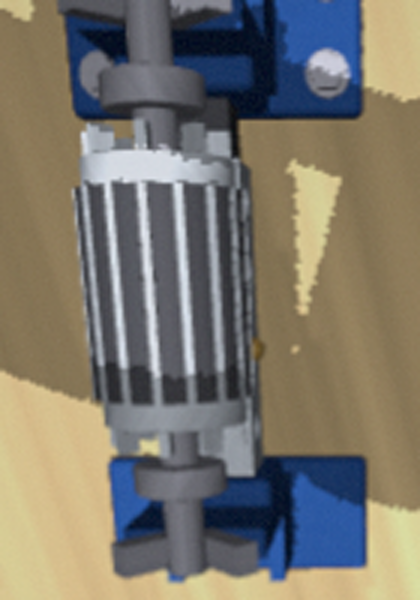

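```bash
python3 - <<'E'
from h import *
import pickle
m,s=pickle.load(open("w12.pkl","rb"));c=lambda x,y:(130+x/3,y/3)
o=np.array([.5407,-.2201,0]);a=np.radians(76.3);y=np.array([np.cos(a),np.sin(a),0]);x=np.cross(y,[0,0,1])
q=lambda p,z:(np.array([(plane(m,[c(*p)],z)[0]-o)@v for v in(x,y)])*1e3).round(1)
print("fixed V tip inner edge",q((100,14),.124),"near V tip rim inner",q((120,540),.124),q((250,540),.124),"outer",q((120,573),.124))
print("core ends",q((155,180),.138),q((172,403),.138))
print("shaft axis",q((148,40),.117),q((184,520),.117))
E
```

```text
fixed V tip inner edge [-9.1 67.7] near V tip rim inner [-16.3 -72.1] [ 23.  -72.2] outer [-17.2 -82.6]
core ends [ 5.2 26.9] [  5.6 -29.3]
shaft axis [ 1.2 63.4] [  1.9 -67.7]
```

```bash
python3 - <<'E'
from plant import bot
print(bot.hand_in())
E
```

```text
the job is handed in; nothing more can be done
None
```

The stand is one hole shorter, the rotor lies in both V supports and is released, and I handed the job in at about 20 s of the 58 s allowed.

- **Tube:** I gripped it over the brass button and pushed it in about 26.5 mm. The largest push I read along the tube was about 6 N, well under the 15 N limit, but I only read the force at the end of each move.
- **Button:** Two wrist views, before and after placing the rotor, show it standing out of the next hole with its old hole empty.
- **Rotor:** I used the middle-sized one from the chock and lowered it until the Vs took its weight. The final views show the shaft in both Vs. I measured its centre at y = -1.2 mm, against about -1.5 mm for the midpoint between the Vs.
- **Rest of the bench:** The arm was clear of everything at the end. I did not touch the look-alike rotors, end cover, tin or screwdriver.

**Disagreement:** My first camera estimate put the next hole at about 27.4 mm, but the button showed in the hole by about 26 mm of travel, so I stopped there and checked it from the side. My two estimates of the tube's centre line also differed by about 1 to 2 mm, and I went by where the gripper closed on it.

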